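# Check a pump with its gauge rod and show the rod level

## Robot

A 6-joint arm with a two-finger parallel gripper is mounted at the origin on a cart in front of the work surface, level with it; the furniture and walls round the work are solid. World frame = base frame: x ahead of the robot, y to its left, z up, the work surface at z = 0. Lengths are in mm, angles in rad, forces in N, time in s.
With the tool pointing down it reaches from about 350 to 975 mm from the base axis. Payload 7.1 kg.
Tool frame: the origin (TCP) lies at the very end of the fingers, on their centre line; the grasp point (between the pads) lies 19 mm behind it; x points along the fingers, y is the direction in which the jaws open and shut, and the axes are right-handed (so a half turn about x gives the same grasp; the last joint's range is limited). The gripper opens to 88 mm and grips with 3 to 60 N. Pads are 20 mm wide; open, the fingers measure 115 mm over their backs; the gripper's body (75 mm by 178 mm) begins 61 mm behind the grasp point.
Start: joints at [-0.019, 0.423, 1.63, -0, 1.089, -0.019], TCP at [624.984, 0.026, 183.475] pointing down, gripper open.
Joint ranges: [-3, 3], [-0.9, 2.11], [0.09, 2.58], [-1.31, 4.45], [0.11, 2.69], [-2.54, 2.54]. Speed limits (rad/s): [2.39, 2.39, 3.01, 3.14, 3.14, 3.14].

## Interface

Orientations are given as a rotation vector (axis times angle).
In Python, from workcell import ctrl gives the robot as it stands. The module is installed in compiled form; this text tells all that it offers.
- The arm moves only by the tool carry_out, never from a script. Its argument "commands" is a list of rows, each a list of 6 numbers: the shift along the tool's x, y, z in m, then the turn, a rotation vector about the tool's x, y, z in degrees. In form: [[tx, ty, tz, rx, ry, rz], ...]. A call has 1 to 8 rows; each row shifts and turns the pose as measured when the row begins, along the tool's axes as they then stand; what a row does not reach is not made up. A row lasts 1/8 s, in which the tool goes at most 62.5 mm and 10.7 degrees, less where a joint would pass 70% of its speed; a pose out of reach is approached as far as the arm can. A call with a gripper value outside its range is refused whole. "grip" is the closure, from 0 (fully open) to 1 (shut), set as the call begins (left out, the last holds). The fingers move at their own pace and stop on an object; the grip force is fixed at half the most. Time passes only in rows, so rows that do not move let the fingers close. It gives the time, the measured TCP pose, the force and the opening at its end, in the units of the state.
- ctrl.get_obs(): the state, without advancing time (a new reading comes with each control period).
- ctrl.get_image(name): name is "scene" or "side" or "wrist"; returns a dict with "pixels" (420x560x3 uint8, blue, green, red), "intrinsics" (3x3 intrinsics, pixels), "dist_coeffs" ([k1, k2, p1, p2, k3] as OpenCV has them; the pictures are not rectified), "rvec" (rotation vector, rad) and "tvec" (3), from world to camera coordinates, as OpenCV has them. Camera axes: x right, y down, z forward; pixel columns grow to the right and rows downward; lengths in mm; the calibration is good to about 2 mm. A picture is of the moment at which its call begins. There is no depth.
- ctrl.close_job(): hands the job in, once; it reports no verdict.
The state is a dict: "t": time; "qpos": joint angles; "qvel": joint speeds; "joint_torque": joint torques, N m; "ee_pos": TCP position; "orientation": TCP orientation; "ft_force": force on the tool from outside, world axes, zero at the start; "moment": the same for the moment, N m; "width": finger opening in mm.
Only numpy, scipy, OpenCV 4.12 (cv2) and the standard library are available. Lean on these libraries where they do the work, as an engineer would, in place of code of your own. Each camera call takes 0.05 s, during which the arm holds its last target. There are 200 camera calls.

## Task

Swing the red-post latch lever of the blue gauge case fully aside, open the lid until it stands past upright and stays, and take out the orange-handled gauge rod. Push the rod down the inclined guide tube on the green pump until its brass collar stops on the tube's rim, draw it right out again, and hold it up level and still for reading, clear of everything and at least 20 cm above the worktop. Finish while still holding the rod like that; leave the case unlatched and open and the other things on the bench where they are.

Things in the scene. Friction and masses are not known exactly. Their poses are not given: they have to be found in the camera images.
- case_latch (a joint): Angle of the latch lever on its upright pivot at the front of the case: 0 = closed, its flat arm lying over the lid's front edge and blocking the lid; grows as it swings outward (counter-clockwise seen from above, towards the case's +y end) to 1.75 rad; clear of the lid from about 1.4 rad; light friction (under 1 N at the post), stays where left.
- latch_post (a point): Middle of the gripping part of the latch's red upright round post (12 mm across, 38 mm tall; this point is 15 mm below its top, 22 mm above the lever's flat arm, and about 90 mm above the worktop). It moves on a level circle of 45 mm radius about latch_pivot.
- latch_pivot (a point): Point on the latch's upright pivot axis, at the height of latch_post.
- case_lid (a joint): Angle of the lid on the hinge along the case's far long rim: 0 = shut, 1.57 = upright, stops at 2.2 rad. Stiff hinge: it stays where left; about 2 N at the tab moves it.
- lid_tab (a point): Grip point in the yellow tab that sticks out level from the lid's front edge (tab 20 mm wide along the hinge direction, 8 mm thick, 40 mm proud of the lid; this point is its mid-width, mid-thickness, 26 mm out from the lid's edge, about 59 mm above the worktop when shut). Can be pinched across its 20 mm width from above and then turns between the finger pads as the lid swings.
- lid_hinge (a point): Point on the lid's hinge line level with lid_tab along that line (tab to hinge 166 mm).
- gauge_case: Fixed blue box, 140 (x) x 262 (y) x 55 mm tall, 6 mm walls; origin at the centre of its underside, x to the hinged side, y along the hinge to the latch end, z up. The rod lies level inside along y, tip to -y, axis 34 mm above the worktop, on two rubber cradles (8 mm thick, 37 mm behind the handle's middle and 150 mm ahead); free beside the handle 40 mm each way, and 28 mm below the axis.
- gauge_rod: The loose gauge rod, about 0.12 kg, 218 mm long. Origin in the middle of its orange handle (90 long x 16 wide x 18 mm tall), x along the rod towards the tip, z up as it lies. Brass collar 26 mm across from 45 to 53 mm along x, then a steel rod 10 mm across to the tapered tip at 173 mm. Balances about 10 mm ahead of the origin.
- rod_tip (a point): Tip end of the gauge rod, 173 mm ahead of the handle's middle.
- rod_collar (a point): Centre of the collar's stop face (the side towards the tip), 53 mm ahead of the handle's middle, 120 mm behind the tip.
- guide_tube: Fixed metal guide tube on the pump's front, 135 mm long, bore 18 mm, brass rim 33 mm across, inclined 35 degrees from level, mouth up and to the left. Origin at the centre of the rim's face (about 107 mm above the worktop); z axis runs out of the tube along its bore (the rod goes in along -z), x axis level. Seated, the collar face meets the rim and the tip is 120 mm inside.
- pump: Fixed green bench pump on a grey base plate 125 x 150 mm that carries the guide tube, highest point 107 mm above the worktop, behind the tube; origin on its underside, z up.
- timer: Bystander: small white digital timer, 62x62x19 mm; origin at the centre of its underside. Leave it.
- marker: Bystander: white marker pen with blue cap, 13x130x14 mm, lying; origin at the centre of its underside. Leave it.
- beaker: Bystander: empty glass beaker, 57 mm across, 71 mm tall; origin at the centre of its underside. Leave it.
- tin: Bystander: white lidded sample tin, 58 mm across, 34 mm tall; origin at the centre of its underside. Leave it.
- vial: Bystander: glass vial with blue cap, 26 mm across, 59 mm tall; origin at the centre of its underside. Leave it.
- tape: Bystander: roll of brown tape lying flat, 70 mm across, 22 mm tall; origin at the centre of its underside. Leave it.

How it is judged (in metres and radians):
On the way, in this order (a step that is already met when the one before it is completed fails the run):
1. the latch lever is swung clear of the lid (value of joint case_latch above 1.4 rad), for 0.1 s.
2. the lid stands open, past upright (value of joint case_lid above 1.58 rad), for 0.2 s.
3. the rod is in the guide tube with its collar stopped on the rim (z of rod_collar in the frame of guide_tube below 0.0035 m and distance between rod_collar and guide_tube below 0.008 m and z of rod_tip in the frame of guide_tube below -0.11 m and angle between the x axis of gauge_rod and the z axis of guide_tube, either way round below 0.12 rad), for 0.1 s.
4. the rod is drawn right out of the tube (z of rod_tip in the frame of guide_tube above 0.01 m), for 0.1 s.
At the end, for the whole second after the job is handed in: The rod is held still in the fingers alone, level within about 8.5 degrees, its whole length at least 0.18 m above the worktop, its tip out of the tube by 30 mm or more, touching neither pump, tube nor case; the latch stays swung clear (over 1.38 rad) and the lid open (over 1.5 rad) (angle between gauge_rod's own x axis and vertical between 1.42 and 1.72 rad and height (world z) of each of rod_tip, gauge_rod above 0.18 m and contact force between gauge_rod and the fingers above 1 N and contact force between gauge_rod and guide_tube below 0.1 N and contact force between gauge_rod and pump below 0.1 N and contact force between gauge_rod and gauge_case below 0.1 N and linear speed of gauge_rod below 0.03 m/s and angular speed of gauge_rod below 0.2 rad/s and distance between rod_tip and guide_tube above 0.03 m and value of joint case_latch above 1.38 rad and value of joint case_lid above 1.5 rad); the arm keeps its last pose, push and grip.
It fails at once if a bystander is pushed more than 3 cm (distance of any of timer, marker, beaker, tin, vial, tape from where it was at the start of the episode above 0.03 m).
It also fails if it takes over 70 s, if anything falls off the work surface, if the arm or the gripper's body presses on something with over 40 N, if the wrist force passes 120 N, or if a joint passes its speed limit or range.

## Working session

There is one attempt and no reset: what is moved stays moved. The work goes in short steps, Python scripts to look and compute and a tool call to move; the robot and the scene stay as the last step left them, time stands still between calls to the robot, and variables do not carry over. Pictures are saved under pics/ and viewed, about 8 in all and at most 12, crops included, and the job is handed in when it is done.

Besides the shell and the picture viewer there is one more tool, called in YAML: its name, and indented under it one key for each argument. carry_out: Moves the arm, as the interface text tells. Its arguments: {"type":"object","properties":{"commands":{"type":"array"},"grip":{"type":"number"}},"required":["commands"]}

```bash
mkdir -p pics && cat > h.py <<'E'
import numpy as np,cv2
from scipy.spatial.transform import Rotation as R
from workcell import ctrl
def snap(name,fn):
    d=ctrl.get_image(name); cv2.imwrite(f'pics/{fn}.png',d['pixels'])
    np.savez(f'pics/{fn}.npz',**{k:np.array(v) for k,v in d.items()}); return d
def load(fn): return dict(np.load(f'pics/{fn}.npz'))
def ray(d,uv):
    K=np.array(d['intrinsics'],float)
    p=cv2.undistortPoints(np.array([[uv]],float),K,np.array(d['dist_coeffs'],float))[0,0]
    Rm=cv2.Rodrigues(np.array(d['rvec'],float))[0]; t=np.array(d['tvec'],float).ravel()
    return -Rm.T@t, Rm.T@np.array([p[0],p[1],1.])
def atz(d,uv,z):
    c,v=ray(d,uv); return c+v*(z-c[2])/v[2]
def proj(d,P):
    return cv2.projectPoints(np.array(P,float).reshape(-1,1,3),np.array(d['rvec'],float),np.array(d['tvec'],float),np.array(d['intrinsics'],float),np.array(d['dist_coeffs'],float))[0][:,0]
def tri(*obs):
    A=0;b=0
    for d,uv in obs:
        c,v=ray(d,uv); v/=np.linalg.norm(v); M=np.eye(3)-np.outer(v,v); A=A+M; b=b+M@c
    return np.linalg.solve(A,b)
E
python3 - <<'E'
from h import *
np.set_printoptions(precision=3,suppress=True)
for n in ['scene','side','wrist']:
    d=snap(n,n+'0'); print(n,ray(d,(280,210)))
o=ctrl.get_obs(); print({k:np.round(v,3) for k,v in o.items()})
print(R.from_rotvec(o['orientation']).as_matrix())
E
```

```text
scene (array([ 224.572, -781.629,  552.547]), array([ 0.381,  0.789, -0.482]))
side (array([ 27.364, 879.525, 816.171]), array([ 0.415, -0.723, -0.552]))
wrist (array([625.696,  76.067, 383.866]), array([ 0.002, -0.254, -0.967]))
{'t': np.float64(0.15), 'qpos': array([-0.019,  0.424,  1.631, -0.   ,  1.089, -0.019]), 'qvel': array([ 0.001, -0.001, -0.003,  0.   ,  0.001,  0.   ]), 'joint_torque': array([  0.001, -54.498, -27.392,   0.065,   0.02 ,  -0.   ]), 'ee_pos': array([624.521,   0.049, 182.872]), 'orientation': array([ 1.209,  1.21 , -1.21 ]), 'ft_force': array([0.401, 0.271, 0.15 ]), 'moment': array([ 0.041, -0.034,  0.011]), 'width': np.float64(87.703)}
[[-0.001  1.     0.   ]
 [ 0.     0.    -1.   ]
 [-1.    -0.001 -0.   ]]
```

View pics/scene0.png

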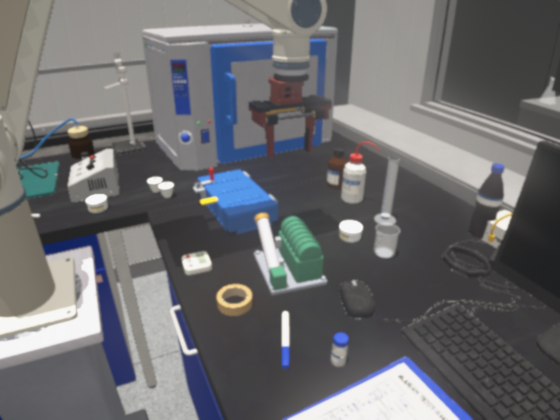

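View pics/side0.png

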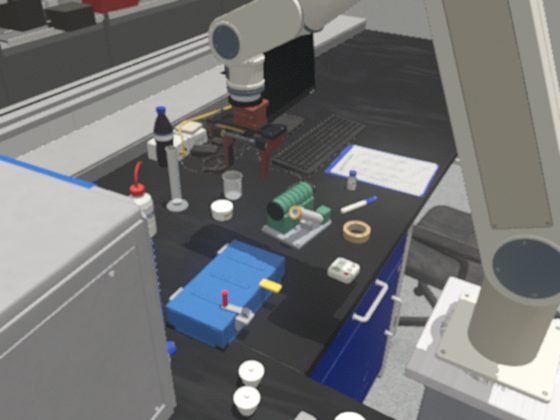

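The scene picture shows the case with the post at about (211,172), the tab at (208,201) and the rim at about (262,216). In the side picture the post is at (225,298), the tab at (270,286) and the rim at (296,212). I'll enlarge these areas.

```bash
python3 - <<'E'
from h import *
np.set_printoptions(precision=1,suppress=True)
a=load('scene0');b=load('side0')
def crop(d,x,y,w,h,s): return cv2.resize(d['pixels'][y:y+h,x:x+w],None,fx=s,fy=s,interpolation=cv2.INTER_CUBIC)
m=np.zeros((600,800,3),np.uint8)
m[:300,:400]=crop(a,185,160,100,75,4);m[300:,:400]=crop(a,240,205,100,75,4)
m[:300,400:]=crop(b,160,235,133,100,3)[:300,:399] if 0 else cv2.resize(b['pixels'][235:345,160:306],(400,300),interpolation=cv2.INTER_CUBIC)
m[300:,400:]=crop(b,250,175,100,75,4)
cv2.imwrite('pics/m.png',m)
def cen(d,lo,hi,box):
    h=cv2.cvtColor(d['pixels'],cv2.COLOR_BGR2HSV);x,y,w,hh=box
    k=cv2.inRange(h,lo,hi)
    mm=np.zeros_like(k);mm[y:y+hh,x:x+w]=k[y:y+hh,x:x+w]
    n,l,st,c=cv2.connectedComponentsWithStats(mm);i=1+np.argmax(st[1:,4]);return c[i],st[i]
R1=((0,150,90),(6,255,255));Y=((20,150,150),(35,255,255))
for n,c,ba,bb in [('post',((0,130,90),(8,255,255)),(200,155,30,30),(210,280,30,30)),('tab',Y,(190,190,30,25),(250,270,40,30))]:
    ca,sa=cen(a,*c,ba);cb,sb=cen(b,*c,bb);print(n,ca,sa,cb,sb,tri((a,ca),(b,cb)))
E
```

```text
Traceback (most recent call last):
ValueError: attempt to get argmax of an empty sequence
```

View pics/m.png

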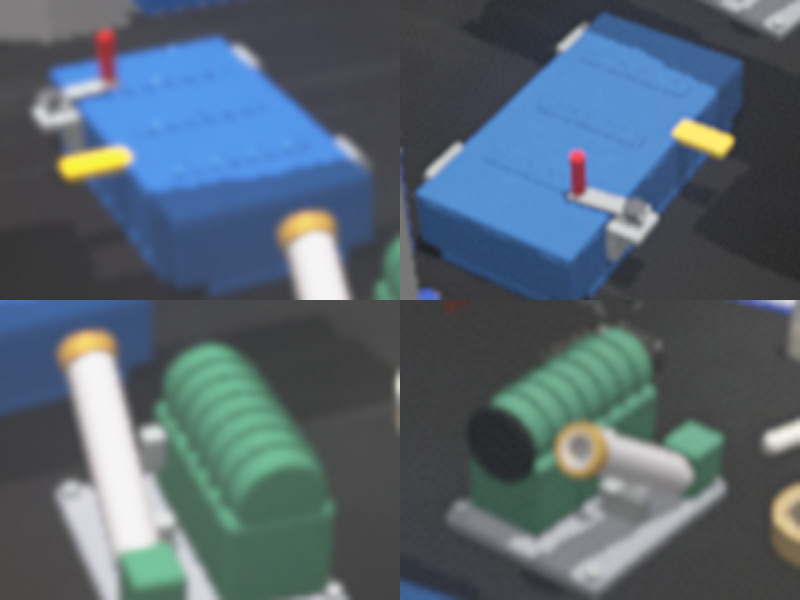

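The montage shows the details clearly: post top and bottom, tab, case corners, rim face and tube end. I'll triangulate these.

```bash
python3 - <<'E'
from h import *
np.set_printoptions(precision=1,suppress=True)
a=load('scene0');b=load('side0')
A=lambda x,y:(a,(185+x/4,160+y/4)); A2=lambda x,y:(a,(240+x/4,205+(y-300)/4))
B=lambda x,y:(b,(160+(x-400)*.365,235+y*110/300)); B2=lambda x,y:(b,(250+(x-400)/4,175+(y-300)/4))
for n,p,q in [('posttop',A(105,33),B(577,154)),('postbot',A(108,80),B(578,192)),('pivot',A(52,103),B(637,208)),
 ('tabend',A(62,166),B(732,142)),('tabroot',A(130,157),B(680,130)),
 ('c_latch_front',A(50,70),B(575,262)),('c_latch_hinge',A(222,37),B(420,190)),('c_my_hinge',A(370,165),B(598,13)),('c_my_front',A(160,205),B(742,60)),
 ('rim',A2(86,343),B2(580,448)),('tubeend',A2(140,548),B2(680,478))]:
    P=tri(p,q);print(n,P,[proj(d,P)[0]-np.array(u) for d,u in(p,q)])
# plate corners scene
E
```

```text
posttop [506.9 260.4 103.7] [array([-0.,  0.]), array([-0., -0.])]
postbot [506.9 261.6  66.3] [array([ 0., -0.]), array([0.1, 0.1])]
pivot [461.7 249.5  62.5] [array([ 0.2, -0.2]), array([0.3, 0.3])]
tabend [440.2 149.6  62.8] [array([-0.1,  0.1]), array([-0.1, -0.1])]
tabroot [487.  153.   56.9] [array([-0.4,  0.3]), array([-0.5, -0.5])]
c_latch_front [474.9 313.1  58.1] [array([-0.5,  0.4]), array([-0.7, -0.6])]
c_latch_hinge [615.  315.9  59. ] [array([-0.2,  0.2]), array([-0.3, -0.4])]
c_my_hinge [626.   65.9  62.3] [array([-0.1,  0.1]), array([-0.1, -0.1])]
c_my_front [480.5  63.2  68.2] [array([ 0.2, -0.2]), array([0.3, 0.2])]
rim [526.  -60.6 107.1] [array([-0.3,  0.3]), array([-0.2, -0.3])]
tubeend [ 508.1 -162.4   35.6] [array([-2. ,  1.6]), array([-1.5, -1.4])]
```

```bash
cat >> h.py <<'E'
def frame(x,y):
    x=np.array(x,float);x/=np.linalg.norm(x);y=np.array(y,float);y-=x*(x@y);y/=np.linalg.norm(y)
    return R.from_matrix(np.c_[x,y,np.cross(x,y)])
def down(deg): # jaw direction (tool y) heading in world, tool pointing down
    a=np.radians(deg); return frame([0,0,-1],[np.cos(a),np.sin(a),0])
def cur():
    o=ctrl.get_obs(); return np.array(o['ee_pos']),R.from_rotvec(o['orientation'])
def plan(wps,start=None,vmax=40,wmax=9):
    """rows through waypoints (p mm, R), straight interpolation"""
    p,r=start or cur(); out=[]
    for P,Q in wps:
        P=np.array(P,float); rv=(r.inv()*Q).as_rotvec(degrees=True)
        n=max(1,int(np.ceil(max(np.linalg.norm(P-p)/vmax,np.linalg.norm(rv)/wmax))))
        d=(P-p)/n; s=R.from_rotvec(rv/n,degrees=True)
        for i in range(n):
            out.append([*np.round(r.inv().apply(d)/1000,4),*np.round(rv/n,1)]); r=r*s
        p=P
    print(len(out),'rows');print('\n'.join(str([float(v) for v in o]) for o in out)); return out
E
python3 - <<'E'
from h import *
plan([([507,261,165],down(-83))])
E
```

```text
10 rows
[0.0018, -0.0117, -0.0261, 8.3, 0.0, 0.0]
[0.0018, -0.0154, -0.0241, 8.3, 0.0, 0.0]
[0.0018, -0.0187, -0.0217, 8.3, 0.0, 0.0]
[0.0018, -0.0216, -0.0187, 8.3, 0.0, 0.0]
[0.0018, -0.0241, -0.0154, 8.3, 0.0, 0.0]
[0.0018, -0.0261, -0.0118, 8.3, 0.0, 0.0]
[0.0018, -0.0275, -0.0079, 8.3, 0.0, 0.0]
[0.0018, -0.0284, -0.0038, 8.3, 0.0, 0.0]
[0.0018, -0.0286, 0.0003, 8.3, 0.0, 0.0]
[0.0018, -0.0283, 0.0044, 8.3, 0.0, 0.0]
```

carry_out:
  commands:
    - [0.002,-0.012,-0.026,8.3,0,0]
    - [0.002,-0.015,-0.024,8.3,0,0]
    - [0.002,-0.019,-0.022,8.3,0,0]
    - [0.002,-0.022,-0.019,8.3,0,0]
    - [0.002,-0.024,-0.015,8.3,0,0]
    - [0.002,-0.026,-0.012,8.3,0,0]
    - [0.002,-0.028,-0.008,8.3,0,0]
    - [0.002,-0.028,-0.004,8.3,0,0]

```text
t: 1.15
ee_pos: [530.5, 214.9, 164.5]
orientation: [2.014, 0.378, -2.024]
ft_force: [0.5, -0.2, -0.3]
width: 87.6
```

carry_out:
  commands:
    - [0.002,-0.029,0,8.3,0,0]
    - [0.002,-0.028,0.004,8.3,0,0]

```text
t: 1.4
ee_pos: [508.7, 269.9, 160.0]
orientation: [2.179, 0.076, -2.191]
ft_force: [0.3, 0.1, 0.1]
width: 88.2
```

```bash
python3 - <<'E'
from h import *
snap('wrist','w1')
print(cur()[0],cur()[1].as_matrix().round(3),ctrl.get_obs()['t'],ctrl.get_obs()['ft_force'])
plan([([507,261,165],down(-83))])
E
```

```text
[507.50909904 272.40388443 159.71183026] [[-0.006  0.065 -0.998]
 [-0.    -0.998 -0.065]
 [-1.    -0.     0.006]] 1.45 [-0.72584204  1.54683994 -0.66401639]
1 rows
[-0.0053, 0.0113, 0.0013, -3.3, 0.3, 0.0]
```

View pics/w1.png

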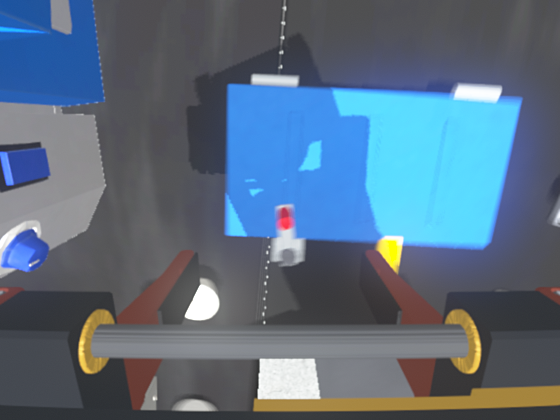

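Wrist picture: lid corners at (227,85), (520,97), (492,248) and (226,235). The post top is at (285,210), the pivot nut at (291,253) and the tab runs from (392,240) to (388,270).

```bash
python3 - <<'E'
from h import *
np.set_printoptions(precision=1,suppress=True)
d=load('w1')
for n,uv,z in [('posttop',(286,209),105),('postbot',(286,226),68),('pivot',(291,253),70),('c1',(227,85),60),('c2',(520,97),60),('c3',(492,248),60),('c4',(226,235),60),('tabroot',(390,238),61)]: print(n,atz(d,uv,z))
for z in (50,55,61): print(z,atz(d,(388,255),z), np.diff([atz(d,u,z)[:2] for u in[(227,85),(520,97),(492,248),(226,235)]],axis=0))
E
```

```text
posttop [519.2 265.3 105. ]
postbot [492.9 262.5  68. ]
pivot [466.6 255.7  70. ]
c1 [614.6 323.   60. ]
c2 [625.4  63.1  60. ]
c3 [481.7  52.8  60. ]
c4 [476.9 320.1  60. ]
tabroot [485.5 159.2  61. ]
50 [463.1 153.8  50. ] [[  11.2 -268.6]
 [-148.5  -10.6]
 [  -4.9  276.1]]
55 [465.1 155.8  55. ] [[  11.  -264.2]
 [-146.1  -10.4]
 [  -4.9  271.7]]
61 [467.5 158.1  61. ] [[  10.8 -259. ]
 [-143.2  -10.2]
 [  -4.8  266.4]]
```

```bash
python3 - <<'E'
from h import *
plan([([507,262,76],down(-78))],vmax=25)
E
```

```text
4 rows
[0.0209, 0.0026, 0.0002, -2.1, 0.1, 0.0]
[0.0209, 0.0026, 0.0003, -2.1, 0.1, 0.0]
[0.0209, 0.0026, 0.0004, -2.1, 0.1, 0.0]
[0.0209, 0.0025, 0.0005, -2.1, 0.1, 0.0]
```

carry_out:
  commands:
    - [0.021,0.0026,0,-2.1,0.1,0]
    - [0.021,0.0026,0,-2.1,0.1,0]
    - [0.021,0.0026,0,-2.1,0.1,0]
    - [0.018,0.0025,0,-2.1,0.1,0]
    - [0,0,0,0,0,0]

```text
t: 2.08
ee_pos: [508.2, 262.0, 76.2]
orientation: [2.103, 0.239, -2.101]
ft_force: [-0.6, -0.3, 0.1]
width: 88.0
```

carry_out:
  commands:
    - [0,0,0,0,0,0]
    - [0,0,0,0,0,0]
    - [0,0,0,0,0,0]
    - [0,0,0,0,0,0]
    - [0,0,0,0,0,0]
  grip: 0.9

```text
t: 2.7
ee_pos: [509.9, 262.7, 78.8]
orientation: [2.108, 0.24, -2.098]
ft_force: [-0.2, 0.8, 0.6]
width: 41.1
```

carry_out:
  commands:
    - [0.002,0,0,0,0,0]
    - [0.001,0,0,0,0,0]
    - [0.0005,0,0,0,0,0]
    - [0,0,0,0,0,0]
    - [0,0,0,0,0,0]
    - [0,0,0,0,0,0]

```text
t: 3.45
ee_pos: [509.8, 262.7, 75.0]
orientation: [2.107, 0.24, -2.098]
ft_force: [-0.2, 0.9, -0.5]
width: 8.8
```

```bash
python3 - <<'E'
from h import *
a=snap('scene','s2');b=snap('side','sd2');w=snap('wrist','w2')
m=np.zeros((600,800,3),np.uint8)
m[:300,:400]=cv2.resize(a['pixels'][145:220,170:270],(400,300),interpolation=cv2.INTER_CUBIC)
m[:300,400:]=cv2.resize(b['pixels'][245:335,170:290],(400,300),interpolation=cv2.INTER_CUBIC)
m[300:,:400]=cv2.resize(w['pixels'],(400,300))
m[300:,400:]=cv2.resize(w['pixels'][150:300,180:380],(400,300),interpolation=cv2.INTER_CUBIC)
cv2.imwrite('pics/m2.png',m)
E
```

```text
(no output)
```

View pics/m2.png

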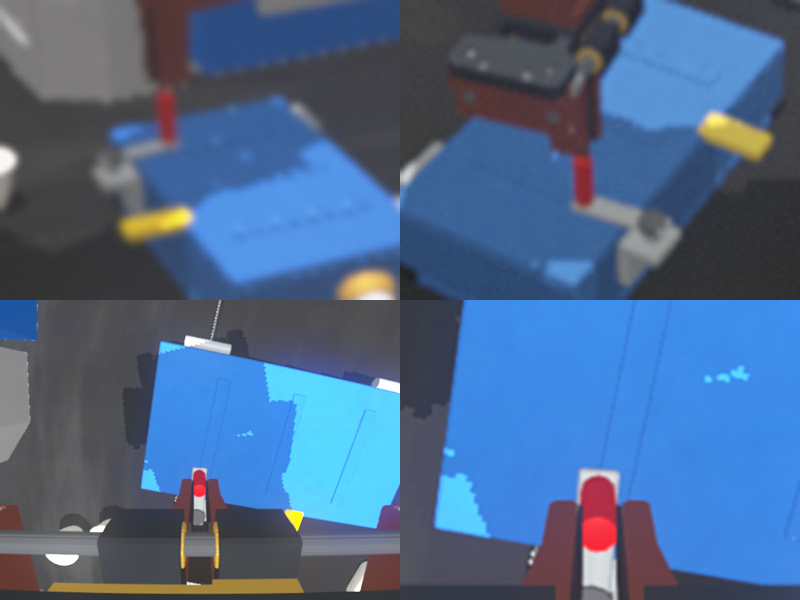

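```bash
python3 - <<'E'
from h import *
np.set_printoptions(precision=1,suppress=True)
p,r=cur();print(p,ctrl.get_obs()['width'],r.as_matrix())
g=p-19*r.as_matrix()[:,0]
for n,(x,y,W,H) in {'s2':(170,145,100,75),'sd2':(170,245,120,90),'w2':(180,150,200,150)}.items():
    d=load(n)
    for P in (p,g,[507,262,90],[507,262,105],[507,262,68],[464,253,68]): 
        u=proj(d,P)[0]; print(n,np.array(P),u,'crop',(u-[x,y])*[400/W,300/H])
E
```

```text
[509.8 262.7  75. ] 8.918859910133033 [[ 0.   0.2 -1. ]
 [ 0.  -1.  -0.2]
 [-1.  -0.  -0. ]]
s2 [509.8 262.7  75. ] [212.7 176.9] crop [170.7 127.7]
s2 [509.7 262.7  94. ] [212.2 170.9] crop [168.7 103.8]
s2 [507 262  90] [211.4 172.4] crop [165.7 109.8]
s2 [507 262 105] [211.1 167.7] crop [164.2  90.6]
s2 [507 262  68] [212.  179.4] crop [168.  137.5]
s2 [464 253  68] [198.5 183.2] crop [114.1 152.8]
sd2 [509.8 262.7  75. ] [223.4 302.1] crop [177.9 190.5]
sd2 [509.7 262.7  94. ] [223.  295.2] crop [176.7 167.3]
sd2 [507 262  90] [224.4 297. ] crop [181.3 173.2]
sd2 [507 262 105] [224.1 291.4] crop [180.2 154.7]
sd2 [507 262  68] [224.8 305. ] crop [182.8 199.9]
sd2 [464 253  68] [244.9 310.2] crop [249.5 217.4]
w2 [509.8 262.7  75. ] [279.2 245.3] crop [198.5 190.5]
w2 [509.7 262.7  94. ] [279.2 256.5] crop [198.4 213.1]
w2 [507 262  90] [279.3 258.3] crop [198.5 216.5]
w2 [507 262 105] [279.2 268.5] crop [198.5 237. ]
w2 [507 262  68] [279.3 245.6] crop [198.6 191.2]
w2 [464 253  68] [278.1 302.7] crop [196.2 305.4]
```

```bash
python3 - <<'E'
from h import *
np.set_printoptions(precision=1,suppress=True)
for n in('scene0','side0'):
    d=load(n)
    for dx in(-50,50):
        for z in(183,163,213): print(n,dx,z,proj(d,[625+dx,0,z])[0])
a=load('scene0')['pixels'][60:180,230:340];b=load('side0')['pixels'][90:190,210:300]
m=np.hstack([cv2.resize(a,(400,436),interpolation=cv2.INTER_CUBIC),cv2.resize(b,(392,436),interpolation=cv2.INTER_CUBIC)])
cv2.imwrite('pics/m3.png',m)
E
```

```text
scene0 -50 183 [269.8 171.5]
scene0 -50 163 [269.9 179.3]
scene0 -50 213 [269.8 159.4]
scene0 50 183 [307.5 164.6]
scene0 50 163 [307.2 172.3]
scene0 50 213 [308. 153.]
side0 -50 183 [264.8 190.6]
side0 -50 163 [264.7 197.9]
side0 -50 213 [264.8 179.5]
side0 50 183 [229.5 179.1]
side0 50 163 [229.8 186.2]
side0 50 213 [229.1 168.1]
```

View pics/m3.png

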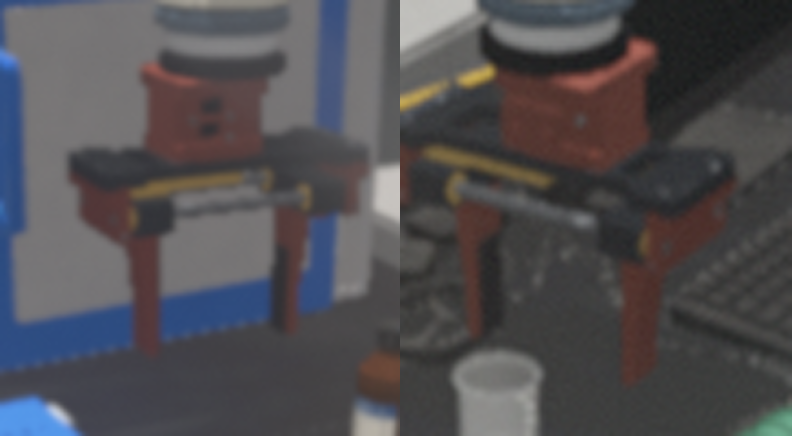

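Both external views show the real fingertips about 33 mm above the reported TCP, since the tips are at z≈216 where 183 was reported. So the close happened just above the post. I'll open, go 33 mm lower, and check the offset direction once the tool is tilted.

carry_out:
  commands:
    - [0,0,0,0,0,0]
    - [0,0,0,0,0,0]
    - [0,0,0,0,0,0]
    - [0,0,0,0,0,0]
    - [0.008,0,0.002,0,0,0]
    - [0.008,0,0.001,0,0,0]
    - [0.008,0,0,0,0,0]
    - [0.005,0,0,0,0,0]
  grip: 0.5

```text
t: 4.6
ee_pos: [506.6, 262.0, 43.9]
orientation: [2.107, 0.24, -2.098]
ft_force: [-1.3, -0.3, 0.3]
width: 43.8
```

carry_out:
  commands:
    - [0.001,0,0,0,0,0]
    - [0.0,0,0,0,0,0]
    - [0,0,0,0,0,0]
    - [0,0,0,0,0,0]
    - [0,0,0,0,0,0]
  grip: 0.95

```text
t: 5.22
ee_pos: [506.5, 261.9, 42.5]
orientation: [2.107, 0.239, -2.099]
ft_force: [0.3, -0.6, -2.4]
width: 10.8
```

carry_out:
  commands:
    - [0,0,0,0,0,0]
    - [0,0,0,0,0,0]

```text
t: 5.48
ee_pos: [506.5, 261.9, 42.5]
orientation: [2.107, 0.24, -2.099]
ft_force: [-0.1, -0.3, -0.8]
width: 11.3
```

```bash
python3 - <<'E'
from h import *
p,r=cur(); print(p,r.as_matrix()[:,1],ctrl.get_obs()['width'],ctrl.get_obs()['ft_force'])
c=np.array([464,253.]);v=p[:2]-c;th0=np.degrees(np.arctan2(v[1],v[0]));print(th0,np.linalg.norm(v))
h=np.degrees(np.arctan2(r.as_matrix()[1,1],r.as_matrix()[0,1]))
rad=45
w=[]
for t in range(7,99,7):
    a=np.radians(th0+t); w.append(([c[0]+rad*np.cos(a),c[1]+rad*np.sin(a),p[2]],down(h+t)))
plan(w)
E
```

```text
[506.53801539 261.94210815  42.45680039] [ 2.23581498e-01 -9.74684794e-01 -9.30749916e-04] 11.263028176120963 [-0.12323165 -0.25876877 -0.78480035]
11.871550129663014 43.46773575167777
14 rows
[0.0, -0.0055, -0.0013, -7.0, -0.2, 0.0]
[0.0, -0.0055, 0.0002, -7.0, 0.0, 0.0]
[0.0, -0.0055, 0.0002, -7.0, 0.0, 0.0]
[0.0, -0.0055, 0.0002, -7.0, 0.0, 0.0]
[-0.0, -0.0055, 0.0002, -7.0, 0.0, 0.0]
[0.0, -0.0055, 0.0002, -7.0, 0.0, 0.0]
[-0.0, -0.0055, 0.0002, -7.0, 0.0, 0.0]
[0.0, -0.0055, 0.0002, -7.0, 0.0, 0.0]
[0.0, -0.0055, 0.0002, -7.0, 0.0, 0.0]
[0.0, -0.0055, 0.0002, -7.0, 0.0, 0.0]
[0.0, -0.0055, 0.0002, -7.0, 0.0, 0.0]
[0.0, -0.0055, 0.0002, -7.0, 0.0, 0.0]
[0.0, -0.0055, 0.0002, -7.0, 0.0, 0.0]
[0.0, -0.0055, 0.0002, -7.0, 0.0, 0.0]
```

carry_out:
  commands:
    - [0,-0.0055,0,-7,0,0]
    - [0,-0.0055,0.0003,-7,0,0]
    - [0,-0.0055,0.0003,-7,0,0]
    - [0,-0.0055,0.0003,-7,0,0]
    - [0,-0.0055,0.0003,-7,0,0]
    - [0,-0.0055,0.0003,-7,0,0]
    - [0,0,0,0,0,0]

```text
t: 6.35
ee_pos: [490.1, 290.7, 42.5]
orientation: [1.637, 0.87, -1.623]
ft_force: [-0.8, 1.5, -2.4]
width: 11.0
```

```bash
cat > arc.py <<'E'
from h import *
p,r=cur(); print(p,ctrl.get_obs()['width'],ctrl.get_obs()['ft_force'])
c=np.array([464,253.]);v=p[:2]-c;M=r.as_matrix();print(np.degrees(np.arctan2(v[1],v[0])),np.linalg.norm(v),'jaw',np.degrees(np.arctan2(M[1,1],M[0,1]))+90)
E
python3 arc.py
```

```text
[490.06320456 290.69466805  42.48558261] 11.034000501290224 [-0.84931951  1.54543109 -2.44213024]
55.33887550108082 45.82770593794843 jaw 56.13528419951636
```

carry_out:
  commands:
    - [0,-0.0055,0.0004,-7,0,0]
    - [0,-0.0055,0.0004,-7,0,0]
    - [0,-0.0055,0.0004,-7,0,0]
    - [0,-0.0055,0.0004,-7,0,0]
    - [0,-0.0055,0.0004,-7,0,0]
    - [0,-0.004,0.0003,-5,0,0]
    - [0,0,0,0,0,0]

```text
t: 7.22
ee_pos: [461.2, 300.6, 42.6]
orientation: [1.142, 1.257, -1.12]
ft_force: [-0.6, 1.6, -2.1]
width: 11.1
```

```bash
python3 arc.py
```

```text
[461.15020245 300.56401122  42.55573589] 11.1220856702309 [-0.6402998   1.57079914 -2.12521147]
93.42877745046438 47.64930753958725 jaw 96.05419063048787
```

carry_out:
  commands:
    - [0,-0.005,0.0008,-6,0,0]
    - [0,-0.005,0.0008,-6,0,0]
    - [0,-0.004,0.0005,-4,0,0]
    - [0,0,0,0,0,0]
    - [0,0,0,0,0,0]

```text
t: 7.85
ee_pos: [453.1, 299.5, 42.6]
orientation: [0.949, 1.358, -0.91]
ft_force: [-1.2, 4.0, -1.5]
width: 11.5
```

```bash
sed -i 's/464,253/462,255.7/' arc.py && python3 arc.py
```

```text
File "arc.py", line 3
    c=np.array([462,255.7.]);v=p[:2]-c;M=r.as_matrix();print(np.degrees(np.arctan2(v[1],v[0])),np.linalg.norm(v),'jaw',np.degrees(np.arctan2(M[1,1],M[0,1]))+90)
                          ^
SyntaxError: invalid syntax
```

carry_out:
  commands:
    - [0,0,0,0,0,0]
    - [0,0,0,0,0,0]
    - [0,0,0,0,0,0]
    - [-0.02,0,0,0,0,0]
    - [-0.02,0,0,0,0,0]
    - [-0.01,0,0,0,0,0]
    - [0,0,0,0,0,0]
  grip: 0.4

```text
t: 8.72
ee_pos: [452.3, 297.5, 94.5]
orientation: [0.95, 1.356, -0.913]
ft_force: [0.5, -1.2, -0.0]
width: 52.5
```

```bash
python3 - <<'E'
from h import *
plan([([440,154,100],down(92))])
E
```

```text
8 rows
[-0.001, -0.0079, 0.0162, -8.8, 0.0, -0.2]
[-0.001, -0.0103, 0.0147, -8.8, 0.0, -0.2]
[-0.001, -0.0124, 0.013, -8.8, 0.0, -0.2]
[-0.0009, -0.0143, 0.0109, -8.8, 0.0, -0.2]
[-0.0009, -0.0158, 0.0086, -8.8, 0.0, -0.2]
[-0.0008, -0.0169, 0.006, -8.8, 0.0, -0.2]
[-0.0008, -0.0177, 0.0034, -8.8, 0.0, -0.2]
[-0.0007, -0.018, 0.0006, -8.8, 0.0, -0.2]
```

carry_out:
  commands:
    - [-0.001,-0.008,0.016,-8.8,0,-0.2]
    - [-0.001,-0.01,0.015,-8.8,0,-0.2]
    - [-0.001,-0.012,0.013,-8.8,0,-0.2]
    - [-0.001,-0.014,0.011,-8.8,0,-0.2]
    - [-0.001,-0.016,0.009,-8.8,0,-0.2]
    - [-0.001,-0.017,0.006,-8.8,0,-0.2]
    - [-0.001,-0.018,0.003,-8.8,0,-0.2]
    - [-0.001,-0.018,0.001,-8.8,0,-0.2]

```text
t: 9.72
ee_pos: [439.6, 148.8, 96.4]
orientation: [-0.063, 1.574, 0.047]
ft_force: [-0.1, 0.4, 0.3]
width: 52.9
```

carry_out:
  commands:
    - [0,0,0,0,0,0]
    - [0,0,0,0,0,0]

```text
t: 9.98
ee_pos: [439.0, 148.3, 95.6]
orientation: [-0.058, 1.575, 0.042]
ft_force: [-0.2, 0.1, -0.0]
width: 52.7
```

```bash
python3 - <<'E'
from h import *
np.set_printoptions(precision=1,suppress=True)
d=snap('wrist','w3');snap('scene','s3')
p,r=cur();print(p,r.as_matrix())
h=cv2.cvtColor(d['pixels'],cv2.COLOR_BGR2HSV)
k=cv2.inRange(h,(22,150,120),(34,255,255));n,l,st,c=cv2.connectedComponentsWithStats(k)
for i in range(1,n):
    if st[i,4]>80: print(st[i],c[i],atz(d,c[i],63))
c0,v=ray(load('wrist0'),(280,210));print('cam-in-tool',r.inv().apply(ray(d,(280,210))[0]-p))
cv2.imwrite('pics/m4.png',d['pixels'])
E
```

```text
[439.  148.5  95.6] [[-0.  -0.1  1. ]
 [-0.   1.   0.1]
 [-1.  -0.  -0. ]]
[ 274  230   27   56 1424] [286.4 257. ] [462.8 155.3  63. ]
cam-in-tool [-201.     0.1  -74.9]
```

View pics/m4.png

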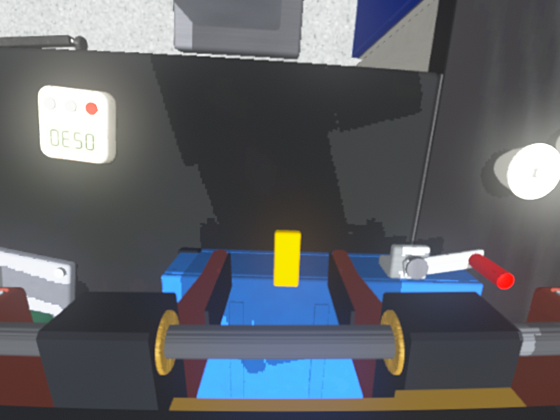

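Wrist picture: the tab spans (274–301, 230–286), y≈155, centred between the fingers. The lever is swung out to the side.

carry_out:
  commands:
    - [0.02,0.002,0.005,0.5,0,0]
    - [0.02,0.002,0.005,0.5,0,0]
    - [0.02,0.002,0.003,0.5,0,0]
    - [0.018,0,0,0,0,0]
    - [0.005,0,0,0,0,0]
    - [0,0,0,0,0,0]

```text
t: 10.82
ee_pos: [453.2, 158.2, 10.4]
orientation: [-0.034, 1.573, 0.02]
ft_force: [0.6, 0.6, -0.5]
width: 52.7
```

```bash
python3 - <<'E'
from h import *
p,r=cur();print(p,r.as_matrix().round(3),ctrl.get_obs()['ft_force'])
d=load('w3');print(atz(d,(287.5,231),62),atz(d,(286,285),63))
E
```

```text
[453.15911186 158.22235528  10.43426661] [[-0.002 -0.034  0.999]
 [-0.009  0.999  0.034]
 [-1.    -0.009 -0.003]] [ 0.55100016  0.59454881 -0.48306583]
[441.9535361  154.66263691  62.        ] [486.80743687 156.65849993  63.        ]
```

carry_out:
  commands:
    - [0,-0.003,0.002,0,0,0]
    - [0,0,0,0,0,0]
    - [0,0,0,0,0,0]
    - [0,0,0,0,0,0]
    - [0,0,0,0,0,0]
    - [0,0,0,0,0,0]
  grip: 0.9

```text
t: 11.58
ee_pos: [456.7, 154.5, 12.3]
orientation: [-0.035, 1.57, 0.02]
ft_force: [0.3, -0.6, -1.7]
width: 19.8
```

```bash
python3 - <<'E'
from h import *
p,r=cur();print(p,ctrl.get_obs()['width'],ctrl.get_obs()['ft_force'])
# arc about hinge, keep tool orientation
a=np.radians(2.0); hd=np.array([np.cos(a),np.sin(a),0])
P0=p; H=P0+166*hd  # hinge at same height as the pads' point
w=[]
for t in range(8,121,8):
    t=np.radians(t); w.append((H+166*(-np.cos(t)*hd+np.array([0,0,np.sin(t)])),r))
plan(w,start=(p,r)); print(H)
E
```

```text
[456.67531595 154.45717934  12.28730063] 19.800115247350632 [ 0.32550788 -0.64870183 -1.70416316]
15 rows
[-0.0231, -0.0002, 0.0016, 0.0, 0.0, 0.0]
[-0.0226, -0.0002, 0.0048, 0.0, 0.0, -0.0]
[-0.0218, -0.0002, 0.0079, 0.0, 0.0, -0.0]
[-0.0204, -0.0002, 0.0109, 0.0, 0.0, -0.0]
[-0.0187, -0.0002, 0.0136, 0.0, 0.0, -0.0]
[-0.0167, -0.0002, 0.0161, 0.0, 0.0, -0.0]
[-0.0142, -0.0001, 0.0183, 0.0, 0.0, -0.0]
[-0.0116, -0.0001, 0.0201, 0.0, 0.0, -0.0]
[-0.0087, -0.0001, 0.0215, 0.0, 0.0, -0.0]
[-0.0056, -0.0001, 0.0225, 0.0, 0.0, -0.0]
[-0.0024, -0.0, 0.023, 0.0, 0.0, -0.0]
[0.0008, 0.0, 0.0231, 0.0, 0.0, -0.0]
[0.004, 0.0, 0.0228, 0.0, 0.0, -0.0]
[0.0072, 0.0001, 0.022, 0.0, 0.0, -0.0]
[0.0102, 0.0001, 0.0208, 0.0, 0.0, -0.0]
[622.57419324 160.25049579  12.28730063]
```

carry_out:
  commands:
    - [-0.023,0,0.0016,0,0,0]
    - [-0.0226,0,0.005,0,0,0]
    - [-0.022,0,0.008,0,0,0]
    - [-0.0204,0,0.011,0,0,0]

```text
t: 12.08
ee_pos: [482.8, 155.5, 100.8]
orientation: [-0.037, 1.57, 0.019]
ft_force: [5.5, -1.2, -9.2]
width: 20.1
```

```bash
cat > lid.py <<'E'
from h import *
o=ctrl.get_obs();p,r=cur();H=np.array([622.6,160.2,12.3]);v=p-H
t=np.degrees(np.arctan2(v[2],-v[0]));print(p,o['width'],o['ft_force'],'ang',t,'rad',np.hypot(v[0],v[2]))
hd=np.array([np.cos(.035),np.sin(.035),0]);
import sys
plan([(H+166*(-np.cos(np.radians(a))*hd+np.array([0,0,np.sin(np.radians(a))])),r) for a in np.arange(t+8,float(sys.argv[1])+.1,8)],start=(p,r))
E
python3 lid.py 120
```

```text
[482.75742775 155.46610078 100.79255173] 20.053564559368596 [ 5.51443707 -1.15401312 -9.17248521] ang 32.325678911820205 rad 165.48980852403818
10 rows
[-0.0189, -0.0004, 0.0134, 0.0, 0.0, 0.0]
[-0.0166, -0.0002, 0.0162, 0.0, 0.0, 0.0]
[-0.0142, -0.0002, 0.0183, 0.0, 0.0, 0.0]
[-0.0115, -0.0002, 0.0201, 0.0, 0.0, 0.0]
[-0.0086, -0.0001, 0.0215, 0.0, 0.0, 0.0]
[-0.0055, -0.0001, 0.0225, 0.0, 0.0, 0.0]
[-0.0023, -0.0001, 0.023, 0.0, 0.0, 0.0]
[0.0009, -0.0, 0.0231, 0.0, 0.0, 0.0]
[0.0041, 0.0, 0.0228, 0.0, 0.0, 0.0]
[0.0073, 0.0001, 0.022, 0.0, 0.0, 0.0]
```

Tracking well with modest forces.

carry_out:
  commands:
    - [-0.019,0,0.0134,0,0,0]
    - [-0.0166,0,0.0162,0,0,0]
    - [-0.0142,0,0.0183,0,0,0]
    - [-0.0115,0,0.02,0,0,0]
    - [-0.0086,0,0.0215,0,0,0]
    - [-0.0055,0,0.0225,0,0,0]

```text
t: 12.82
ee_pos: [592.4, 159.3, 175.9]
orientation: [-0.04, 1.58, 0.018]
ft_force: [-2.4, -0.1, -1.1]
width: 19.7
```

```bash
python3 lid.py 122
```

```text
[592.37745596 159.28965809 175.89940644] 19.693209047624446 [-2.4479442  -0.11424015 -1.05130513] ang 79.53346087229073 rad 166.36756881893706
5 rows
[-0.0025, -0.0002, 0.0231, 0.0, 0.0, 0.0]
[0.0004, -0.0, 0.0232, 0.0, 0.0, 0.0]
[0.0036, 0.0, 0.0229, 0.0, 0.0, 0.0]
[0.0068, 0.0001, 0.0222, 0.0, 0.0, 0.0]
[0.0098, 0.0001, 0.021, 0.0, 0.0, 0.0]
```

carry_out:
  commands:
    - [-0.0025,0,0.023,0,0,0]
    - [0.0004,0,0.023,0,0,0]
    - [0.0036,0,0.023,0,0,0]
    - [0.0068,0,0.022,0,0,0]
    - [0.01,0,0.021,0,0,0]
    - [0,0,0,0,0,0]

```text
t: 13.58
ee_pos: [707.6, 163.5, 159.5]
orientation: [-0.039, 1.58, 0.018]
ft_force: [1.0, 0.7, 0.6]
width: 18.8
```

```bash
python3 lid.py 134
```

```text
[707.57857698 163.45014302 159.53735475] 18.754783347365446 [1.0321218  0.6914725  0.62533178] ang 119.9915502721177 rad 170.00057993818638
1 rows
[0.0162, -0.0001, 0.0173, 0.0, 0.0, 0.0]
```

carry_out:
  commands:
    - [0,0,0,0,0,0]
    - [0,0,0,0,0,0]
    - [0,0,0,0,0,0]
    - [-0.02,0,0,0,0,0]
    - [-0.03,0,0,0,0,0]
    - [-0.03,0,0,0,0,0]
    - [-0.01,0,-0.02,0,0,0]
    - [0,0,-0.04,0,0,0]
  grip: 0.4

```text
t: 14.58
ee_pos: [647.2, 163.2, 259.4]
orientation: [-0.038, 1.578, 0.019]
ft_force: [0.0, -0.7, -0.1]
width: 52.5
```

```bash
python3 - <<'E'
from h import *
print(cur()[0])
plan([([550,215,230],down(2))],vmax=35)
E
```

```text
[647.18754069 163.24983481 259.42008082]
11 rows
[0.0027, 0.0051, -0.0086, 8.2, 0.0, 0.1]
[0.0027, 0.0038, -0.0093, 8.2, 0.0, 0.1]
[0.0027, 0.0024, -0.0097, 8.2, 0.0, 0.1]
[0.0027, 0.001, -0.01, 8.2, 0.0, 0.1]
[0.0027, -0.0004, -0.01, 8.2, 0.0, 0.1]
[0.0027, -0.0019, -0.0098, 8.2, 0.0, 0.1]
[0.0027, -0.0032, -0.0095, 8.2, 0.0, 0.1]
[0.0027, -0.0046, -0.0089, 8.2, 0.0, 0.1]
[0.0027, -0.0058, -0.0082, 8.2, 0.0, 0.1]
[0.0027, -0.0069, -0.0073, 8.2, 0.0, 0.1]
[0.0027, -0.0079, -0.0062, 8.2, 0.0, 0.1]
```

carry_out:
  commands:
    - [0.003,0.005,-0.009,8.2,0,0.1]
    - [0.003,0.004,-0.009,8.2,0,0.1]
    - [0.003,0.002,-0.01,8.2,0,0.1]
    - [0.003,0.001,-0.01,8.2,0,0.1]
    - [0.003,0,-0.01,8.2,0,0.1]
    - [0.003,-0.002,-0.01,8.2,0,0.1]
    - [0.003,-0.003,-0.01,8.2,0,0.1]
    - [0.003,-0.005,-0.009,8.2,0,0.1]

```text
t: 15.58
ee_pos: [574.8, 204.9, 251.0]
orientation: [0.899, 1.369, -0.879]
ft_force: [-0.3, 0.4, -0.1]
width: 52.7
```

carry_out:
  commands:
    - [0.003,-0.006,-0.008,8.2,0,0]
    - [0.003,-0.007,-0.007,8.2,0,0]
    - [0.003,-0.008,-0.006,8.2,0,0]
    - [0,0,0,0,0,0]
    - [0,0,0,0,0,0]

```text
t: 16.2
ee_pos: [549.2, 221.0, 249.4]
orientation: [1.236, 1.19, -1.197]
ft_force: [0.1, -0.8, 0.5]
width: 52.7
```

```bash
python3 - <<'E'
from h import *
np.set_printoptions(precision=3,suppress=True)
d=snap('wrist','w5');s=snap('scene','s5');b=snap('side','sd5')
p,r=cur();print(p,r.as_matrix())
m=np.zeros((600,800,3),np.uint8)
m[:420,:560]=d['pixels']
m[420:,:240]=cv2.resize(s['pixels'][135:235,170:290],(240,180)) 
m[:,560:]=cv2.resize(b['pixels'][140:340,170:250],(240,600))
m[420:,240:560]=cv2.resize(b['pixels'][230:340,160:356],(320,180))
cv2.imwrite('pics/m5.png',m)
E
```

```text
[549.092 220.824 248.742] [[ 0.024  1.    -0.015]
 [ 0.007 -0.016 -1.   ]
 [-1.     0.024 -0.008]]
```

View pics/m5.png

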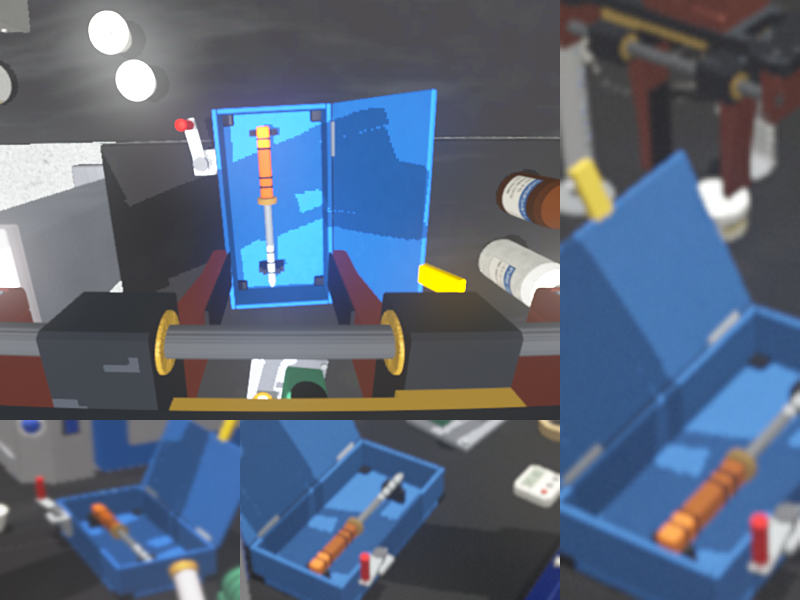

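Wrist picture: the rod lies in the open case with its rear end at (263,126), the collar at (267,201) and the tip at (272,287). The lid leans back well past upright and the latch is clear.

```bash
python3 - <<'E'
from h import *
np.set_printoptions(precision=1,suppress=True)
d=load('w5')
e=atz(d,(263,126),40);c=atz(d,(267.5,204),40);t=atz(d,(272.5,287),34)
print(e,c,t,np.linalg.norm(e-t),np.linalg.norm(c-t))
ax=(t-e)[:2];ax/=np.linalg.norm(ax);print('heading',np.degrees(np.arctan2(ax[1],ax[0])),'mid from tip',t[:2]-173*ax,'from end',e[:2]+45*ax,'from collar',c[:2]-53*ax)
print('width',atz(d,(257,170),43),atz(d,(272,170),43))
# lid points: far edge corner
for uv in[(330,105),(327,300)]:print(atz(d,uv,60))
print('lidtop ray',ray(d,(437,92)))
c,v=ray(d,(437,92)); s=(323-c[1])/v[1]; print(c+v*s)
E
```

```text
[536.8 296.8  40. ] [540. 199.  40.] [544.2  76.7  34. ] 220.27508120314036 122.53569570600025
heading -88.06635781942336 mid from tip [538.4 249.6] from end [538.3 251.8] from collar [538.3 252. ]
width [528.  243.7  43. ] [546.7 243.4  43. ]
[614.7 319.2  60. ]
[617.7  68.8  60. ]
lidtop ray (array([546.3, 295.5, 451. ]), array([ 0.5,  0.1, -1.1]))
[687.2 323.  165.3]
```

```bash
python3 - <<'E'
from h import *
plan([([538,251,60],down(2)),([538,251,0],down(2)),([538,251,-14],down(2))],vmax=32)
E
```

```text
9 rows
[0.0314, -0.0027, -0.0048, -0.5, -0.1, -0.2]
[0.0314, -0.0025, -0.0048, -0.5, -0.1, -0.2]
[0.0314, -0.0023, -0.0049, -0.5, -0.1, -0.2]
[0.0315, -0.0022, -0.0049, -0.5, -0.1, -0.2]
[0.0315, -0.002, -0.005, -0.5, -0.1, -0.2]
[0.0315, -0.0018, -0.005, -0.5, -0.1, -0.2]
[0.03, 0.0, -0.0, 0.0, 0.0, 0.0]
[0.03, 0.0, -0.0, 0.0, 0.0, 0.0]
[0.014, 0.0, -0.0, 0.0, 0.0, 0.0]
```

carry_out:
  commands:
    - [0.031,-0.0027,-0.005,-0.5,-0.1,-0.2]
    - [0.031,-0.0025,-0.005,-0.5,-0.1,-0.2]
    - [0.031,-0.0023,-0.005,-0.5,-0.1,-0.2]
    - [0.031,-0.0022,-0.005,-0.5,-0.1,-0.2]
    - [0.031,-0.002,-0.005,-0.5,-0.1,-0.2]
    - [0.02,-0.0018,-0.005,-0.5,-0.1,-0.2]
    - [0,0,0,0,0,0]
    - [0,0,0,0,0,0]
  grip: 0.65

```text
t: 17.35
ee_pos: [542.2, 251.9, 70.6]
orientation: [1.179, 1.222, -1.174]
ft_force: [-0.1, -0.6, -0.8]
width: 30.8
```

```bash
python3 - <<'E'
from h import *
print(cur()[0],cur()[1].as_matrix().round(3),ctrl.get_obs()['width'])
plan([([538,251,0],down(2)),([538,251,-14],down(2))],vmax=25)
E
```

```text
[542.16405567 251.85510937  70.62758782] [[ 0.007  0.999  0.043]
 [-0.003  0.043 -0.999]
 [-1.     0.007  0.003]] 30.830418079704817
4 rows
[0.0235, -0.0016, 0.0002, 0.2, 0.1, -0.1]
[0.0235, -0.0015, 0.0002, 0.2, 0.1, -0.1]
[0.0235, -0.0015, 0.0002, 0.2, 0.1, -0.1]
[0.014, -0.0, 0.0, 0.0, -0.0, -0.0]
```

carry_out:
  commands:
    - [0,-0.004,0,0.5,0.3,-0.3]
    - [0.02,0,0,0,0,0]
    - [0.02,0,0,0,0,0]
    - [0.02,0,0,0,0,0]
    - [0.01,0,0,0,0,0]
    - [0.008,0,0,0,0,0]
    - [0.003,0,0,0,0,0]
    - [0,0,0,0,0,0]

```text
t: 18.35
ee_pos: [540.5, 252.2, -12.1]
orientation: [1.192, 1.223, -1.177]
ft_force: [-0.4, -0.5, -0.5]
width: 31.0
```

carry_out:
  commands:
    - [0.002,-0.002,0,0,0,0]
    - [0,0,0,0,0,0]
    - [0,0,0,0,0,0]
    - [0,0,0,0,0,0]
    - [0,0,0,0,0,0]
  grip: 0.95

```text
t: 18.98
ee_pos: [538.4, 252.3, -13.4]
orientation: [1.193, 1.223, -1.177]
ft_force: [-0.4, -0.4, -1.4]
width: 15.6
```

carry_out:
  commands:
    - [-0.01,0,0,0,0,0]
    - [-0.02,0,0,0,0,0]
    - [-0.03,0,0,0,0,0]
    - [-0.03,0,0,0,0,0]
    - [-0.035,0,0,0,0,0]
    - [-0.035,0,0,0,0,0]
    - [-0.035,0,0,0,0,0]
    - [-0.02,0,0,0,0,0]

```text
t: 19.98
ee_pos: [536.9, 250.9, 217.5]
orientation: [1.197, 1.221, -1.172]
ft_force: [0.5, -0.0, -1.1]
width: 15.4
```

```bash
python3 - <<'E'
from h import *
np.set_printoptions(precision=3,suppress=True)
from scipy.optimize import least_squares
a=load('scene0');b=load('side0')
A2=lambda x,y:np.array((240+x/4,205+(y-300)/4)); B2=lambda x,y:np.array((250+(x-400)/4,175+(y-300)/4))
rim=(A2(87,343),B2(580,448)); la=(A2(91,365),A2(139,545)); lb=(B2(604,450),B2(681,475))
def ld(u,seg):
    t=seg[1]-seg[0];t/=np.linalg.norm(t);w=u-seg[0];return t[0]*w[1]-t[1]*w[0]
def f(q):
    P=q[:3];h,i=q[3],q[4];dr=np.array([np.cos(h)*np.cos(i),np.sin(h)*np.cos(i),-np.sin(i)])
    pts=[P,P+40*dr,P+120*dr]
    ua=proj(a,pts);ub=proj(b,pts)
    return np.r_[ua[0]-rim[0],ub[0]-rim[1],[ld(u,la) for u in ua[1:]],[ld(u,lb) for u in ub[1:]],(np.degrees(i)-35)/2]
s=least_squares(f,[526,-60,107,-1.7,.61]);print(s.x[:3],np.degrees(s.x[3:]),s.fun)
print(cur()[0],ctrl.get_obs()['width'],ctrl.get_obs()['ft_force'])
plan([([545,40,200],down(2))])
E
```

```text
[526.241 -61.407 107.512] [-97.357  35.04 ] [-0.294  0.241 -0.167 -0.571 -0.058  0.02   0.508 -0.191  0.02 ]
[536.9   250.919 217.465] 15.395511490568385 [ 0.539 -0.034 -1.129]
6 rows
[0.0026, 0.0002, 0.0352, -0.0, -0.1, -0.1]
[0.0027, 0.0002, 0.0352, -0.0, -0.1, -0.1]
[0.0027, 0.0002, 0.0352, -0.0, -0.1, -0.1]
[0.0028, 0.0001, 0.0352, -0.0, -0.1, -0.1]
[0.0028, 0.0001, 0.0352, -0.0, -0.1, -0.1]
[0.0029, 0.0001, 0.0352, -0.0, -0.1, -0.1]
```

```bash
cat > tube.py <<'E'
from h import *
import json,os
G=dict(rim=[526.2,-61.4,107.5],h=-97.4,i=35.0,ox=-47.4,oz=1.3,oy=0.0)  # rod origin in reported tool frame (ox,oy,oz)
if os.path.exists('g.json'): G.update(json.load(open('g.json')))
rim=np.array(G['rim']);h=np.radians(G['h']);i=np.radians(G['i'])
u=np.array([np.cos(h),np.sin(h),0]);d=np.cos(i)*u+np.array([0,0,-np.sin(i)])
f=-(np.sin(i)*u+np.array([0,0,np.cos(i)]));Q=frame(f,[-np.sin(h),np.cos(h),0])
def tcp(out): # reported TCP with rod tip 'out' mm outside the rim plane
    O=rim-d*(173+out); return O-Q.apply([G['ox'],G['oy'],G['oz']])
E
python3 - <<'E'
from tube import *
print(Q.as_matrix().round(3),tcp(60),tcp(30))
plan([(tcp(60),Q)],vmax=35,wmax=6)
E
```

```text
[[ 0.074  0.992 -0.106]
 [ 0.569 -0.129 -0.812]
 [-0.819  0.    -0.574]] [554.42102745 155.88987508 203.06115214] [551.25593216 131.51999128 185.85385905]
6 rows
[0.0023, 0.0024, 0.0159, 1.5, 5.7, 0.4]
[0.0007, 0.0028, 0.016, 1.5, 5.7, 0.4]
[-0.0009, 0.0032, 0.0159, 1.5, 5.7, 0.4]
[-0.0024, 0.0037, 0.0157, 1.5, 5.7, 0.4]
[-0.0039, 0.0041, 0.0153, 1.5, 5.7, 0.4]
[-0.0054, 0.0045, 0.0147, 1.5, 5.7, 0.4]
```

carry_out:
  commands:
    - [0.002,0.002,0.016,1.5,5.7,0.4]
    - [0.001,0.003,0.016,1.5,5.7,0.4]
    - [-0.001,0.003,0.016,1.5,5.7,0.4]
    - [-0.002,0.004,0.016,1.5,5.7,0.4]
    - [-0.004,0.004,0.015,1.5,5.7,0.4]
    - [-0.005,0.004,0.015,1.5,5.7,0.4]
    - [0,0,0,0,0,0]
    - [0,0,0,0,0,0]

```text
t: 20.98
ee_pos: [558.5, 155.2, 219.0]
orientation: [1.78, 1.544, -0.874]
ft_force: [0.1, -0.3, -1.1]
width: 15.7
```

```bash
python3 - <<'E'
from tube import *
np.set_printoptions(precision=2,suppress=True)
w=snap('wrist','w6');s=snap('scene','s6');b=snap('side','sd6')
p,r=cur();print(p,ctrl.get_obs()['width'],'err rot',(r.inv()*Q).as_rotvec(degrees=True),'pos',p-tcp(60))
print('cam in tool',r.inv().apply(ray(w,(0,0))[0]-p))
Rm=cv2.Rodrigues(w['rvec'])[0];d0=load('w5');print('cam rot in tool',R.from_matrix((r.as_matrix().T@Rm.T)).as_rotvec(degrees=True))
O=p+r.apply([G['ox'],G['oy'],G['oz']])
T=r.as_matrix()[:,2]
for n,I in(('w',w),('s',s),('sd',b)): print(n,'pred end,collar,tip,rim',proj(I,[O-45*T,O+53*T,O+173*T,rim]))
m=np.zeros((600,800,3),np.uint8)
m[:300,:400]=cv2.resize(w['pixels'],(400,300))
m[300:,:400]=cv2.resize(w['pixels'][150:300,180:380],(400,300),interpolation=cv2.INTER_CUBIC)
m[:300,400:]=cv2.resize(s['pixels'][125:245,200:360],(400,300),interpolation=cv2.INTER_CUBIC)
m[300:,400:]=cv2.resize(b['pixels'][145:265,200:360],(400,300),interpolation=cv2.INTER_CUBIC)
cv2.imwrite('pics/m6.png',m)
E
```

```text
[558.24 156.08 218.72] 15.830704355674547 err rot [ 1.16 -1.22 -1.25] pos [ 3.82  0.19 15.65]
cam in tool [-201.65    1.19  -75.53]
cam rot in tool [57.31 57.33 76.22]
w pred end,collar,tip,rim [[276.44 192.43]
 [277.   361.28]
 [277.51 503.34]
 [267.74 551.3 ]]
s pred end,collar,tip,rim [[236.59 113.04]
 [245.56 144.75]
 [257.68 187.52]
 [261.44 216.  ]]
sd pred end,collar,tip,rim [[228.75 186.57]
 [254.1  194.8 ]
 [280.34 203.33]
 [294.85 211.44]]
```

View pics/m6.png

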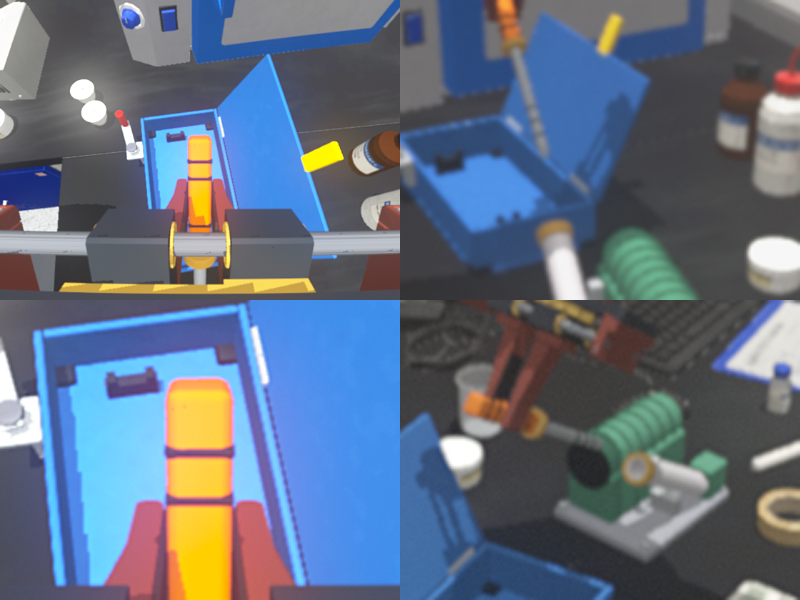

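Camera-in-tool is unchanged under tilt, so the 33 mm offset lies along the tool. The rod shows where predicted within about 1–2 px: collar (245,143) and tip (258,186) in scene, tip (282,203) in side. I'll move close to the mouth and compare tip and rim there.

```bash
python3 - <<'E'
from tube import *
plan([(tcp(45),Q),(tcp(15),Q)],vmax=14)
E
```

```text
5 rows
[0.0059, -0.0023, 0.0124, 0.6, -0.6, -0.6]
[0.0061, -0.0021, 0.0123, 0.6, -0.6, -0.6]
[0.0, 0.0, 0.01, 0.0, 0.0, -0.0]
[0.0, 0.0, 0.01, 0.0, 0.0, -0.0]
[0.0, 0.0, 0.01, 0.0, 0.0, -0.0]
```

carry_out:
  commands:
    - [0.006,-0.002,0.012,0.6,-0.6,-0.6]
    - [0.006,-0.002,0.012,0.6,-0.6,-0.6]
    - [0,0,0.008,0,0,0]
    - [0,0,0.008,0,0,0]
    - [0,0,0.004,0,0,0]
    - [0,0,0,0,0,0]
    - [0,0,0,0,0,0]

```text
t: 22.0
ee_pos: [550.3, 127.5, 180.9]
orientation: [1.762, 1.552, -0.921]
ft_force: [-0.1, 0.4, -1.5]
width: 15.5
```

```bash
python3 - <<'E'
from tube import *
p,r=cur();e=Q.inv().apply(p-tcp(15));print(e,(r.inv()*Q).as_rotvec(degrees=True))
plan([(tcp(15),Q)],vmax=8)
E
```

```text
[ 1.69238352 -0.44944462 -8.81088997] [0.01368685 0.10908209 0.13898809]
2 rows
[-0.0008, 0.0002, 0.0044, 0.0, 0.1, 0.1]
[-0.0008, 0.0002, 0.0044, 0.0, 0.1, 0.1]
```

carry_out:
  commands:
    - [-0.0015,0.0004,0.006,0,0.1,0.1]
    - [0,0,0.004,0,0,0]
    - [0,0,0,0,0,0]
    - [0,0,0,0,0,0]

```text
t: 22.5
ee_pos: [549.7, 117.9, 176.5]
orientation: [1.764, 1.55, -0.918]
ft_force: [-0.2, -0.3, -2.2]
width: 15.8
```

```bash
python3 - <<'E'
from tube import *
np.set_printoptions(precision=2,suppress=True)
s=snap('scene','s7');b=snap('side','sd7')
p,r=cur();print('err',Q.inv().apply(p-tcp(15)),(r.inv()*Q).as_rotvec(degrees=True))
O=p+r.apply([G['ox'],G['oy'],G['oz']]);T=r.as_matrix()[:,2]
for n,I,x,y in(('s',s,225,150),('sd',b,235,165)): print(n,(proj(I,[O+53*T,O+110*T,O+173*T,rim,rim+40*d,rim+100*d])-[x,y])*6)
m=np.hstack([cv2.resize(s['pixels'][150:250,225:290],(390,600),interpolation=cv2.INTER_CUBIC),cv2.resize(b['pixels'][165:265,235:303],(408,600),interpolation=cv2.INTER_CUBIC)])
cv2.imwrite('pics/m7.png',m)
E
```

```text
err [-0.22  0.21  1.49] [ 0.06  0.   -0.01]
s [[141.24  98.03]
 [173.53 220.67]
 [211.3  363.8 ]
 [218.63 395.99]
 [243.98 492.31]
 [283.79 643.3 ]]
sd [[190.44 232.41]
 [266.08 252.83]
 [342.9  273.57]
 [359.08 278.63]
 [403.8  290.7 ]
 [466.65 307.67]]
```

View pics/m7.png

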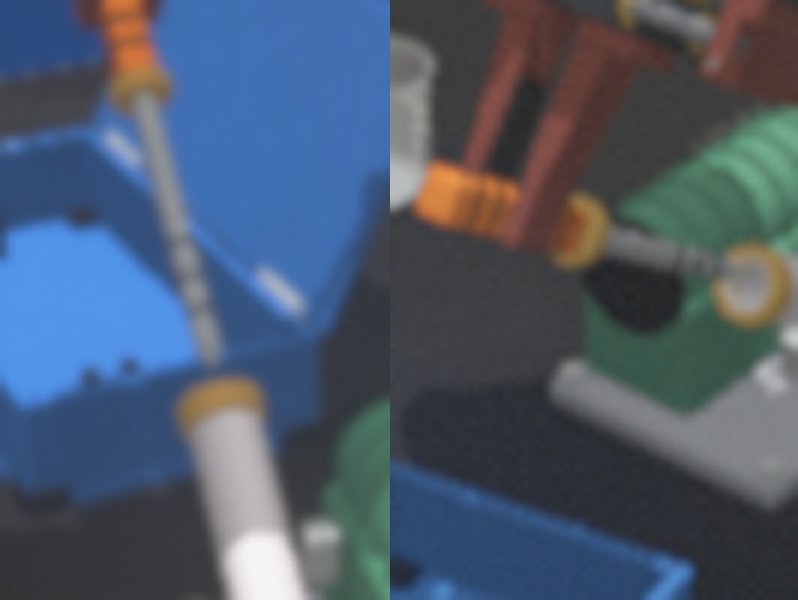

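The close view shows the rod line parallel to the tube. It's centred in scene: tip (213,360), rim (221,390). In side it passes about 1.1 px above the rim centre, roughly 2–3 mm. I'll lower it 2 mm along the tool and begin inserting.

carry_out:
  commands:
    - [0.0022,0,0,0,0,0]
    - [0,0,0.006,0,0,0]
    - [0,0,0.006,0,0,0]
    - [0,0,0.006,0,0,0]
    - [0,0,0.006,0,0,0]
    - [0,0,0,0,0,0]

```text
t: 23.35
ee_pos: [547.1, 98.4, 159.7]
orientation: [1.764, 1.551, -0.918]
ft_force: [-0.3, -0.8, -1.2]
width: 15.9
```

```bash
cat > chk.py <<'E'
from tube import *
np.set_printoptions(precision=2,suppress=True)
o=ctrl.get_obs();p,r=cur();print('t',o['t'],'err(f,jaw,d) from tip-at-rim',Q.inv().apply(p-tcp(0)),'rot',(r.inv()*Q).as_rotvec(degrees=True),'F tool',r.inv().apply(o['ft_force']),'M',o['moment'],o['width'])
E
python3 chk.py
```

```text
t 23.35 err(f,jaw,d) from tip-at-rim [ 2.29  0.1  12.41] rot [0.05 0.01 0.01] F tool [ 0.47 -0.21  1.41] M [-0.36  0.04  0.01] 15.88177314128996
```

carry_out:
  commands:
    - [0,0,0.008,0,0,0]
    - [0,0,0.01,0,0,0]
    - [0,0,0.01,0,0,0]
    - [0,0,0.01,0,0,0]
    - [0,0,0,0,0,0]

```text
t: 23.98
ee_pos: [542.8, 65.0, 136.1]
orientation: [1.764, 1.55, -0.918]
ft_force: [-0.4, -0.2, -1.4]
width: 16.0
```

```bash
python3 chk.py
```

```text
t 23.975 err(f,jaw,d) from tip-at-rim [ 2.29  0.21 53.42] rot [0.02 0.01 0.  ] F tool [ 1.03 -0.4   1.02] M [-0.36  0.07 -0.  ] 16.011124238764932
```

carry_out:
  commands:
    - [0,0,0.012,0,0,0]
    - [0,0,0.012,0,0,0]
    - [0,0,0.012,0,0,0]
    - [0,0,0.012,0,0,0]
    - [0,0,0.006,0,0,0]
    - [0,0,0,0,0,0]

```text
t: 24.72
ee_pos: [536.9, 17.7, 102.8]
orientation: [1.765, 1.55, -0.919]
ft_force: [0.2, -0.4, -1.5]
width: 15.6
```

```bash
python3 chk.py
```

```text
t 24.725 err(f,jaw,d) from tip-at-rim [  2.24   0.42 111.56] rot [-0.    0.   -0.02] F tool [1.01 0.29 1.12] M [-0.36  0.03 -0.06] 15.558347716243075
```

Now slow steps to contact.

carry_out:
  commands:
    - [0,0,0.003,0,0,0]
    - [0,0,0.003,0,0,0]
    - [0,0,0.002,0,0,0]
    - [0,0,0.002,0,0,0]

```text
t: 25.22
ee_pos: [536.5, 11.9, 99.1]
orientation: [1.769, 1.554, -0.914]
ft_force: [0.8, 10.4, 7.9]
width: 16.0
```

```bash
python3 chk.py
```

```text
t 25.225 err(f,jaw,d) from tip-at-rim [  1.97   0.73 118.51] rot [ 0.02 -0.32 -0.01] F tool [ -0.42  -0.58 -13.08] M [ 1.89 -0.14 -0.1 ] 16.025903595905113
```

carry_out:
  commands:
    - [0,0,0.0015,0,0,0]
    - [0,0,0.0015,0,0,0]
    - [0,0,0.001,0,0,0]
    - [0,0,0,0,0,0]

```text
t: 25.72
ee_pos: [536.3, 12.2, 99.7]
orientation: [1.772, 1.56, -0.908]
ft_force: [-0.8, 0.8, -0.4]
width: 15.7
```

```bash
python3 - <<'E'
import chk
from tube import *
s=snap('scene','s8');b=snap('side','sd8')
m=np.hstack([cv2.resize(s['pixels'][185:285,235:300],(390,600),interpolation=cv2.INTER_CUBIC),cv2.resize(b['pixels'][165:265,260:328],(408,600),interpolation=cv2.INTER_CUBIC)])
cv2.imwrite('pics/m8.png',m)
E
```

```text
t 25.725 err(f,jaw,d) from tip-at-rim [  1.57   0.56 117.94] rot [ 0.09 -0.73  0.06] F tool [ 0.68 -0.93 -0.34] M [-0.11  0.13 -0.  ] 15.693763179365712
```

View pics/m8.png

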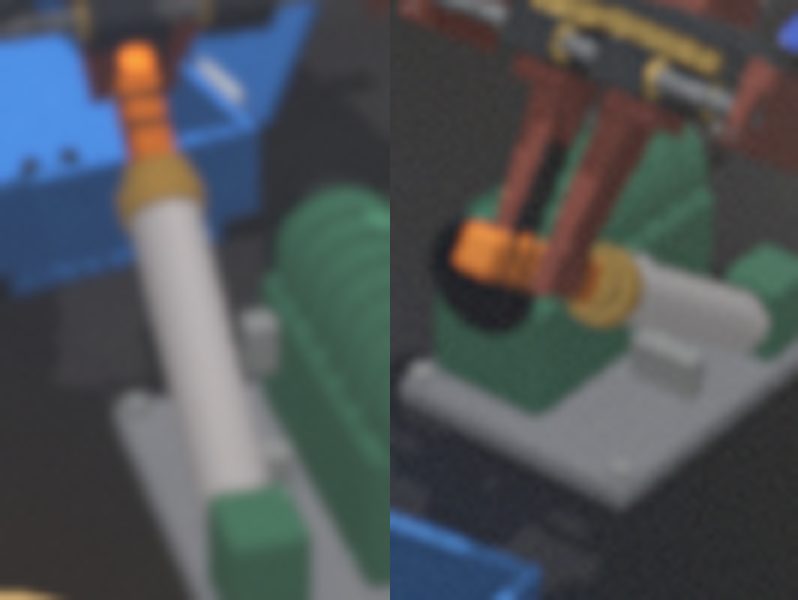

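Both views show the collar sitting on the rim: (162,180) in scene, (605,283) in side. One more firm push to make sure.

carry_out:
  commands:
    - [0,0,0.003,0,0.3,0]
    - [0,0,0.003,0,0.3,0]
    - [0,0,0.003,0,0,0]
    - [0,0,0.003,0,0,0]

```text
t: 26.32
ee_pos: [536.4, 12.0, 100.2]
orientation: [1.795, 1.584, -0.884]
ft_force: [1.1, 12.8, 11.4]
width: 16.0
```

```bash
python3 chk.py
```

```text
t 26.325 err(f,jaw,d) from tip-at-rim [  1.04   0.62 117.78] rot [ 0.05 -2.69  0.2 ] F tool [ -1.23  -0.54 -17.14] M [ 2.46 -0.07 -0.04] 16.00394160673958
```

```bash
python3 - <<'E'
from tube import *
plan([(tcp(-100)+Q.apply([1.8,.4,0]),Q),(tcp(40)+Q.apply([2,.2,0]),Q)],vmax=14)
E
```

```text
13 rows
[0.0008, -0.0001, -0.0089, 0.0, -1.3, 0.1]
[0.0006, -0.0001, -0.0089, 0.0, -1.3, 0.1]
[0.0, -0.0, -0.0127, 0.0, 0.0, 0.0]
[0.0, -0.0, -0.0127, 0.0, 0.0, 0.0]
[0.0, -0.0, -0.0127, 0.0, 0.0, 0.0]
[0.0, -0.0, -0.0127, 0.0, 0.0, 0.0]
[0.0, -0.0, -0.0127, 0.0, 0.0, 0.0]
[0.0, -0.0, -0.0127, 0.0, 0.0, 0.0]
[0.0, -0.0, -0.0127, 0.0, 0.0, 0.0]
[0.0, -0.0, -0.0127, 0.0, 0.0, 0.0]
[0.0, -0.0, -0.0127, 0.0, 0.0, 0.0]
[0.0, -0.0, -0.0127, 0.0, 0.0, 0.0]
[0.0, -0.0, -0.0127, 0.0, 0.0, 0.0]
```

carry_out:
  commands:
    - [0.001,0,-0.009,0,-1.3,0.1]
    - [0.0006,0,-0.009,0,-1.3,0.1]
    - [0,0,-0.012,0,0,0]
    - [0,0,-0.012,0,0,0]

```text
t: 26.82
ee_pos: [540.8, 47.1, 123.3]
orientation: [1.762, 1.547, -0.921]
ft_force: [-0.0, -0.5, -2.9]
width: 16.0
```

```bash
python3 chk.py
```

```text
t 26.825 err(f,jaw,d) from tip-at-rim [ 2.48  0.54 75.54] rot [ 0.01  0.24 -0.04] F tool [2.07 0.01 2.03] M [-0.35  0.06  0.01] 15.959416473214555
```

Moving freely. I'll draw it right out.

carry_out:
  commands:
    - [0,0,-0.014,0,0,0]
    - [0,0,-0.014,0,0,0]
    - [0,0,-0.014,0,0,0]
    - [0,0,-0.014,0,0,0]
    - [0,0,-0.014,0,0,0]
    - [0,0,-0.014,0,0,0]
    - [0,0,-0.014,0,0,0]
    - [0,0,-0.014,0,0,0]

```text
t: 27.82
ee_pos: [553.4, 145.0, 191.9]
orientation: [1.762, 1.547, -0.921]
ft_force: [0.2, 0.4, -0.3]
width: 15.9
```

```bash
python3 chk.py && python3 - <<'E'
from tube import *
p,r=cur()
# level: rotate back about tool y, raise; keep rod over free space
plan([([550,150,270],down(-7))],wmax=5.5)
E
```

```text
t 27.825 err(f,jaw,d) from tip-at-rim [  2.82   0.37 -44.63] rot [ 0.04  0.23 -0.05] F tool [ 0.5   0.12 -0.17] M [-0.36  0.05 -0.02] 15.851260361185862
7 rows
[-0.0088, -0.0006, -0.0069, -0.1, -5.0, -0.0]
[-0.0094, -0.0006, -0.0061, -0.1, -5.0, -0.0]
[-0.0098, -0.0006, -0.0053, -0.1, -5.0, -0.0]
[-0.0103, -0.0006, -0.0044, -0.1, -5.0, -0.0]
[-0.0106, -0.0006, -0.0035, -0.1, -5.0, -0.0]
[-0.0109, -0.0006, -0.0026, -0.1, -5.0, -0.0]
[-0.0111, -0.0006, -0.0016, -0.1, -5.0, -0.0]
```

carry_out:
  commands:
    - [-0.009,0,-0.007,0,-5,0]
    - [-0.009,0,-0.006,0,-5,0]
    - [-0.01,0,-0.005,0,-5,0]
    - [-0.01,0,-0.004,0,-5,0]
    - [-0.011,0,-0.0035,0,-5,0]
    - [-0.011,0,-0.003,0,-5,0]
    - [-0.011,0,-0.002,0,-5,0]
    - [0,0,0,0,0,0]

```text
t: 28.82
ee_pos: [553.5, 154.9, 275.7]
orientation: [1.292, 1.127, -1.314]
ft_force: [0.7, -0.1, -0.6]
width: 15.8
```

carry_out:
  commands:
    - [0,0,0,0,0,0]
    - [0,0,0,0,0,0]
    - [0,0,0,0,0,0]
    - [0,0,0,0,0,0]

```text
t: 29.32
ee_pos: [552.0, 153.3, 273.8]
orientation: [1.294, 1.13, -1.317]
ft_force: [-0.7, 0.8, -2.0]
width: 15.7
```

```bash
python3 - <<'E'
from tube import *
np.set_printoptions(precision=3,suppress=True)
o=ctrl.get_obs();p,r=cur();print(o['t'],p,r.as_matrix(),o['qvel'],o['width'],o['ft_force'])
s=snap('scene','s9');b=snap('side','sd9');w=snap('wrist','w9')
O=p+r.apply([G['ox'],G['oy'],G['oz']]);T=r.as_matrix()[:,2]
for n,I in(('s',s),('sd',b)): print(n,proj(I,[O-45*T,O+53*T,O+173*T]))
m=np.zeros((600,800,3),np.uint8)
m[:,:400]=cv2.resize(s['pixels'][70:250,180:300],(400,600),interpolation=cv2.INTER_CUBIC)
m[:300,400:]=cv2.resize(b['pixels'][90:240,180:380],(400,300),interpolation=cv2.INTER_CUBIC)
m[300:,400:]=cv2.resize(b['pixels'][130:355,60:360],(400,300))
cv2.imwrite('pics/m9.png',m)
E
```

```text
29.325 [552.036 153.334 273.798] [[-0.002  0.991 -0.134]
 [-0.018 -0.134 -0.991]
 [-1.     0.     0.018]] [-0.008  0.003  0.006  0.003 -0.002 -0.001] 15.672833980314708 [-0.742  0.825 -1.988]
s [[231.713  95.363]
 [240.166 103.591]
 [252.876 115.99 ]]
sd [[217.333 177.212]
 [251.226 157.837]
 [287.578 137.073]]
```

View pics/m9.png

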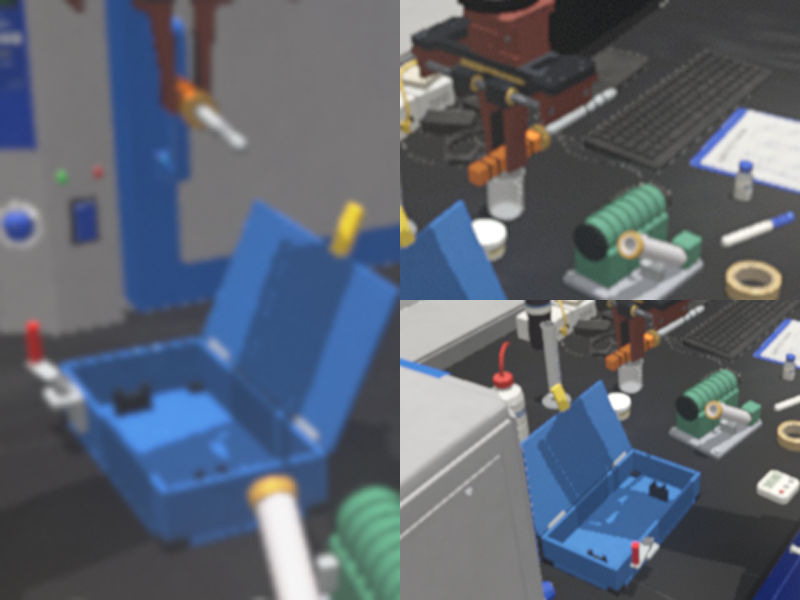

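The rod is held level, clear of everything. In scene its tip at (253,113.5) is about 2 px above the prediction, so it's slightly nose-up, perhaps 2–4°. I'll trim 2.5° and settle.

carry_out:
  commands:
    - [0,0,0,0,1.2,0]
    - [0,0,0,0,1.2,0]
    - [0,0,0,0,0,0]
    - [0,0,0,0,0,0]
    - [0,0,0,0,0,0]
    - [0,0,0,0,0,0]
    - [0,0,0,0,0,0]
    - [0,0,0,0,0,0]

```text
t: 30.48
ee_pos: [552.2, 153.6, 274.1]
orientation: [1.329, 1.161, -1.293]
ft_force: [0.1, -0.0, -1.4]
width: 15.9
```

```bash
python3 - <<'E'
from h import *
np.set_printoptions(precision=3,suppress=True)
o=ctrl.get_obs();p,r=cur();print(o['t'],p,r.as_matrix()[:,2],o['qvel'],o['width'])
print(ctrl.close_job()); 
E
```

```text
30.475 [552.207 153.64  274.071] [-0.134 -0.991 -0.027] [ 0.002  0.001 -0.    -0.001  0.    -0.001] 15.906581542518866
the job is handed in; nothing more can be done
None
```

I finished the task and handed it in at about 30.5 s of the 70 s allowed; the interface gave no verdict. I swung the latch to about 1.63 rad, opened the lid to about 2.1 rad, and took the rod out. I then pushed it into the tube until its collar stopped on the rim, drew it right out, and am holding it up level at about 0.32 m.

**Last checks**
- **Seating:** the collar came up hard against the rim twice, at 13 N and then 17 N. It stopped about 118 mm in, where I had reckoned 120 mm, which is within my measuring error. Both outside views showed the collar on the rim.
- **Final hold:** the fingers are closed on the handle at 15.9 mm and the joint speeds are close to zero. The last picture shows the lid open, the latch clear, the rod clear of everything, and the bystanders it covers apparently where they were. The last 2.4° levelling trim came after that picture; only the tool pose was read again.

**What disagreed**
- **TCP reading:** the real fingertips were about 33 mm short of the reported TCP, along the tool. My first close on the latch post therefore closed just above it and caught nothing. I found the offset in the camera pictures and allowed for it from then on.
- **Rod tilt:** before the trim, the pictures suggested the rod was about 2–4° nose-up. It should now be within about 2° of level.

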